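Shim the short tile in the gluing jig

ROBOT

A 7-joint arm with a two-finger parallel gripper is mounted at the origin on the work surface. World frame = base frame: x ahead of the robot, y to its left, z up, the work surface at z = 0. Lengths are in m, angles in rad, forces in N, time in s.
With the tool pointing down it reaches from about 0.4 to 0.85 m from the base axis. Payload 4.5 kg.
Tool frame: the origin (TCP) lies at the very end of the fingers, on their centre line; the grasp point (between the pads) lies 19 mm behind it (r.pinch_z is the distance from the TCP to the grasp point, in m); z points along the fingers, y is the line along which they close (so a half turn about z gives the same grasp; the last joint's range is limited). The gripper opens to 88 mm and grips with 3 to 60 N. Pads are 18 mm wide; open, the fingers measure 123 mm over their backs; the gripper's body (75 mm by 187 mm) begins 45 mm behind the grasp point.
Start: joints at [-1.131, 0.689, -0.195, 1.565, 0.157, 0.902, -0.215], TCP at [0.247, 0.574, 0.239] pointing down, gripper open.
Joint ranges: [-3.01, 3.01], [-0.46, 2.08], [-1.47, 1.51], [0.13, 2.56], [-1, 4.14], [0.04, 2.09], [-2.66, 2.66]. Speed limits (rad/s): [2.57, 2.57, 3.14, 3.14, 3.14, 3.14, 3.14].

INTERFACE

Orientations are given as a unit quaternion [x, y, z, w].
In Python, from plant import r, cams gives the robot as it stands.
- The arm moves only by the shell command python3 -m pendant 'ROWS' [FORCE]. ROWS is JSON, a list of rows, each a list of 3 entries, a list of its own where there are three numbers: the closure, from -1 (fully open) to 1 (shut), then the shift along the tool's x, y, z in mm, then the turn, a rotation vector about the tool's x, y, z in degrees. A call has 1 to 8 rows; each row shifts and turns the commanded pose from where the row before left it, along the tool's axes as they then stand; what a row does not reach is not made up. A row lasts 1/8 s, in which the tool goes at most 62.5 mm and 10.7 degrees, less where a joint would pass 70% of its speed; a pose out of reach is approached as far as the arm can. A call with a gripper value outside its range is refused whole. The fingers move at their own pace and stop on an object; FORCE is the grip in N (left out, the last holds). Time passes only in rows, so rows that do not move let the fingers close. It gives the time, the measured TCP pose, the force, the opening and the grip force at its end, in the units of the state.
- r.get_state(): the state, without advancing time (a new reading comes with each control period).
- cams.snapshot(name): name is "scene" or "top"; returns a dict with "img" (400x640x3 uint8, red, green, blue), "camera_matrix" (3x3 intrinsics, pixels), "camera_from_world" (4x4, takes a point from world to camera coordinates). Camera axes: x right, y up, looking along -z (the intrinsics and any distortion apply to the point x, -y, -z); pixel columns grow to the right and rows downward; lengths in m; the calibration is good to about 2 mm. A picture is of the moment at which its call begins. There is no depth.
- r.finish_job(): hands the job in; it is judged then, once.
The state is a dict: "clock": time; "q": joint angles; "qd": joint speeds; "joint_torque": joint torques, N m; "tool_pos": TCP position; "eef_rot": TCP orientation; "contact_force": force on the tool from outside, world axes, zero at the start; "moment": the same for the moment, N m; "opening": opening from 0.0 (shut) to 1.0 (fully open); "finger_force": force on a finger pad.
Only numpy, scipy, OpenCV 4.12 (cv2) and the standard library are available. Lean on these libraries where they do the work, as an engineer would, in place of code of your own. Each camera call takes 0.05 s, during which the arm holds its last target. There are 200 camera calls.

TASK

Take the aluminium spacer from its wooden rack, stand it on the gluing jig in the only gap wide enough for it, between the fence and the middle of the terracotta tile that was cut short, and let go of it. Then push that tile towards the fence until it traps the spacer flat against the fence, square and flush, and keep pressing it firmly, with some 15 N: the program finishes while still holding the tile pressed. Leave the other two tiles and the glue jar on the jig where they are.

Things in the scene. Friction and masses are not known exactly. Their poses are not given: they have to be found in the camera images.
- jig: Fixed plywood board 185 (x) by 410 (y) by 10 mm, origin at the centre of its underside on the work surface, z up. A dark wooden fence, 20 mm wide, stands along its -x edge (robot's side), top at z = 28 mm, upright tile-side face at x = -72.5 mm. Three loose tiles lie flat on the board in a row along y, 110 mm apart; beyond them (+x) the board is clear for 55 mm.
- short_tile_center (a point): Centre (half-way up) of the short terracotta tile, 80 (x) by 90 (y) by 15 mm, about 0.22 kg; x points away from the fence, within 0.1 rad of square to the jig. It may be in any of the three places. Its gap to the fence is about 23 to 26 mm at the middle, slightly tapered: the only one that takes the 12 mm spacer. Pushed on its edge it slides; friction takes 2 to 5 N.
- full_tile_a_center (a point): Centre of a full-size terracotta tile, 100 (x) by 90 (y) by 15 mm, loose; its gap to the fence is only 3 to 6 mm. To be left alone.
- full_tile_b_center (a point): Centre of the other full-size terracotta tile, 100 by 90 by 15 mm, loose; its gap to the fence is only 3 to 6 mm. To be left alone.
- spacer_center (a point): Centre (half-way up) of a plain aluminium plate, 12 mm thick (x), 60 mm long (y), 60 mm tall (z), about 0.12 kg, upright in the rack's slot with its upper 38 mm showing. Its centre is 38 mm above the work surface there and 40 mm above it when standing on the jig board. Let go of upright, it stands on its 12 mm foot.
- rack: Fixed wooden rack block, 60 (x) by 90 (y) by 30 mm tall, origin at the centre of its underside. The spacer stands in its slot, 15.6 by 64 mm, open at the top, floor 8 mm above the work surface; pull the spacer straight up by 25 mm or more to clear it.
- glue_jar: Small amber jar, 32 mm across and 45 mm tall, standing on the -y end of the jig board, origin under its foot. Bystander, to be left alone. A small wooden wedge lies on the other end of the board, at most 16 mm high.
Things that resemble listed ones, but are neither listed nor needed, are in the scene too. Of the things shaped like the part that bears spacer_center, the aluminium one is meant.

How it is judged:
By the outcome, as a careful person would: the job done as asked, in the order asked, and still so for the second after the job is handed in, while the arm keeps its last pose, push and grip.
It also fails if it takes over 50 s, if anything falls off the work surface, if the arm or the gripper's body presses on something with over 40 N, if the wrist force passes 120 N, or if a joint passes its speed limit or range.

## Working session

There is one attempt and no reset: what is moved stays moved. The work goes in short steps, Python scripts to look and compute and a shell command to move; the robot and the scene stay as the last step left them, time stands still between calls to the robot, and variables do not carry over. Pictures are saved under pics/ and viewed, at most 10 in all, crops included, and the job is handed in when it is done.

```bash
mkdir -p pics; ls
python3 - <<'E'
from plant import r,cams
import cv2,numpy as np
for n in("scene","top"):
    s=cams.snapshot(n); cv2.imwrite(f"pics/{n}0.png",s["img"][:,:,::-1]); np.savez(f"{n}0.npz",**s)
    print(s["camera_matrix"].tolist(),s["camera_from_world"].round(4).tolist(),[k for k in s])
print(r.get_state())
E
```

```text
pics
[[372.27926874953795, 0.0, 309.95809900680456], [0.0, 372.27926874953795, 192.9880839574686], [0.0, 0.0, 1.0]] [[0.8703, 0.4922, 0.0188, -0.4703], [-0.3696, 0.6274, 0.6854, 0.1538], [0.3256, -0.6034, 0.7279, -1.1549], [0.0, 0.0, 0.0, 1.0]] ['img', 'camera_matrix', 'camera_from_world']
[[372.88922309461543, 0.0, 323.5851167348653], [0.0, 372.88922309461543, 195.5184369863791], [0.0, 0.0, 1.0]] [[0.0278, -0.9996, 0.0042, 0.0029], [0.9898, 0.0281, 0.14, -0.5382], [-0.1401, 0.0003, 0.9901, -0.7402], [0.0, 0.0, 0.0, 1.0]] ['img', 'camera_matrix', 'camera_from_world']
{'clock': 0.1, 'q': array([-1.13120665,  0.68993195, -0.19453314,  1.56620014,  0.15731837,
        0.90253373, -0.21509275]), 'qd': array([ 0.00034343, -0.00278112, -0.00214085, -0.00596506,  0.00051145,
       -0.00121644, -0.00172694]), 'joint_torque': array([-4.25169113e-03, -5.28502178e+01, -1.27192162e+00, -1.53836185e+01,
       -5.25641057e-02,  1.97648464e-03,  4.53172527e-05]), 'tool_pos': array([0.24653242, 0.57371151, 0.23798135]), 'eef_rot': array([ 2.01456517e-01,  9.79497099e-01, -8.32932827e-04, -1.05807267e-04]), 'contact_force': array([ 0.24578782,  0.53132083, -0.23519544]), 'moment': array([-0.00397692,  0.04524913, -0.00069271]), 'finger_force': 0.0, 'opening': 0.9991637126192535}
```

View pics/scene0.png

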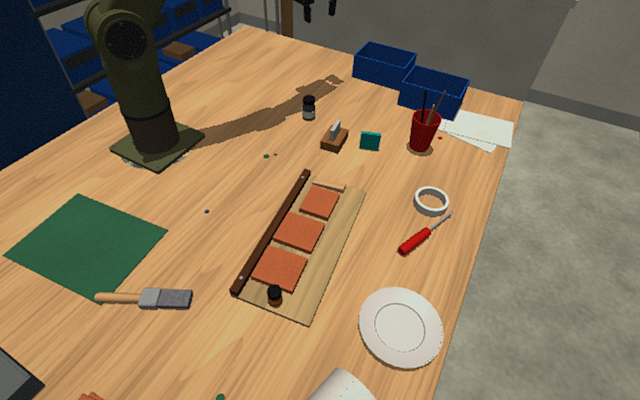

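View pics/top0.png

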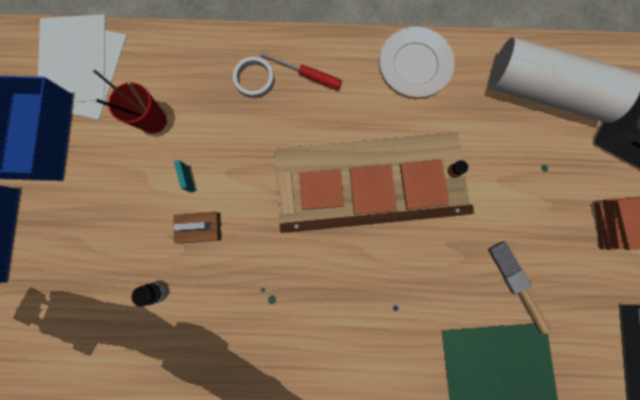

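The scene view shows the rack with the grey plate at about (334,135), also visible in the top view at (195,227). A teal plate of similar shape stands apart at scene (370,140) / top (183,175). The aluminium plate standing in the rack slot fits the description; the teal one has the wrong colour and isn't in the rack. The short tile looks like the +y one at top (321,189). I'll confirm both in one crop.

```bash
cat > h.py <<'E'
import numpy as np,cv2
def load(n,k=0): 
    d=np.load(f"{n}{k}.npz"); return {q:d[q] for q in d}
def snap(n,k):
    from plant import cams
    s=cams.snapshot(n); np.savez(f"{n}{k}.npz",**s); return s
def ray(s,uv):
    K=s["camera_matrix"];T=s["camera_from_world"];R=T[:3,:3]
    p=np.c_[np.atleast_2d(uv),np.ones(len(np.atleast_2d(uv)))]@np.linalg.inv(K).T
    return -R.T@T[:3,3],(p*[1,-1,-1])@R
def onz(s,uv,z):
    o,d=ray(s,uv); return o+d*((z-o[2])/d[:,2])[:,None]
def proj(s,P):
    T=s["camera_from_world"]; c=np.atleast_2d(P)@T[:3,:3].T+T[:3,3]; c=c*[1,-1,-1]@s["camera_matrix"].T
    return c[:,:2]/c[:,2:]
E
python3 - <<'E'
from h import *
t=load("top");s=load("scene")
a=cv2.resize(t["img"][120:260,160:480],(800,350),interpolation=cv2.INTER_CUBIC)
b=cv2.resize(s["img"][110:160,300:400],(480,240),interpolation=cv2.INTER_CUBIC)
c=np.zeros((590,800,3),np.uint8);c[:350]=a;c[350:,:480]=b
cv2.imwrite("pics/crop1.png",c[:,:,::-1])
for n,v in(("top",t),("scene",s)):
    h=cv2.cvtColor(v["img"],cv2.COLOR_RGB2HSV)
    m=cv2.inRange(h,(3,130,110),(12,255,255))
    for c in cv2.findContours(m,cv2.RETR_EXTERNAL,cv2.CHAIN_APPROX_NONE)[0]:
        if cv2.contourArea(c)<400: continue
        r=cv2.minAreaRect(c); box=cv2.boxPoints(r)
        P=onz(v,c[:,0,:].astype(float),.025)[:,:2]
        w=cv2.minAreaRect((P*1000).astype(np.float32))
        print(n,np.round(r[0]),"world mm",np.round(w,1) if 0 else w)
E
```

```text
top [626. 224.] world mm ((499.4078674316406, -626.3631591796875), (107.56260681152344, 64.64885711669922), 6.010199546813965)
top [321. 189.] world mm ((553.7545776367188, 23.994369506835938), (78.95186614990234, 88.20040130615234), 6.9394073486328125)
top [373. 189.] world mm ((557.1370239257812, -85.76013946533203), (98.73252868652344, 88.97032928466797), 6.387012958526611)
top [424. 184.] world mm ((571.2529296875, -196.2671661376953), (99.58441162109375, 88.6182632446289), 7.921811103820801)
scene [279. 267.] world mm ((572.20751953125, -197.3067169189453), (100.07599639892578, 90.84933471679688), 7.921236991882324)
scene [298. 230.] world mm ((557.8023071289062, -87.31674194335938), (100.51114654541016, 90.43909454345703), 6.3160624504089355)
scene [319. 201.] world mm ((554.5088500976562, 23.984920501708984), (79.21293640136719, 91.48114013671875), 6.654712677001953)
```

View pics/crop1.png

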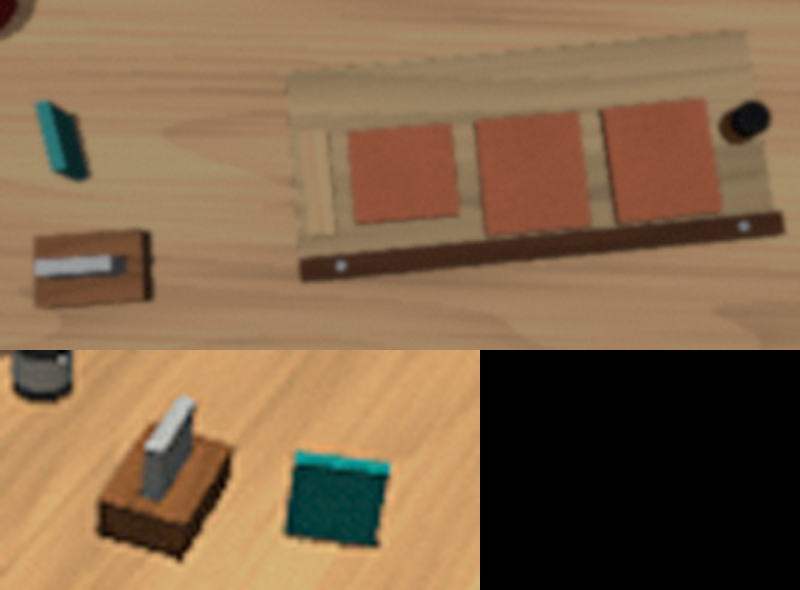

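The crop confirms it: the aluminium plate stands in the rack, the teal plate stands free, and the leftmost tile is the short one, with a visible gap. Next I measure the fence face, the spacer top and the rack.

Run:
```python
from h import *
t=load("top");s=load("scene")
print("cams",ray(t,[0,0])[0],ray(s,[0,0])[0])
h=cv2.cvtColor(t["img"],cv2.COLOR_RGB2HSV)
# spacer
for n,v,b in(("top",t,(170,210,215,245)),("scene",s,(325,115,348,142))):
    g=v["img"].astype(int); x0,y0,x1,y1=b
    hh=cv2.cvtColor(v["img"],cv2.COLOR_RGB2HSV)[y0:y1,x0:x1]
    m=cv2.inRange(hh,(0,0,150),(180,45,255))
    c=max(cv2.findContours(m,cv2.RETR_EXTERNAL,cv2.CHAIN_APPROX_NONE)[0],key=cv2.contourArea)[:,0]+[x0,y0]
    P=onz(v,c.astype(float),.068)[:,:2]*1000
    print(n,c.min(0),c.max(0),cv2.minAreaRect(P.astype(np.float32)))
    ys,xs=np.nonzero(m); print(onz(v,np.c_[xs+x0,ys+y0].mean(0),.068)*1000)
# rack top
m=np.zeros(h.shape[:2],np.uint8); m[200:255,165:230]=cv2.inRange(h[200:255,165:230],(0,90,40),(14,255,140))
m=cv2.morphologyEx(m,cv2.MORPH_CLOSE,np.ones((15,15)))
c=max(cv2.findContours(m,0,1)[0],key=cv2.contourArea)[:,0].astype(float)
print("rack",cv2.minAreaRect((onz(t,c,.03)[:,:2]*1000).astype(np.float32)), cv2.boundingRect(c.astype(np.int32)))
# fence upper edge: darkening along column, subpixel half-level
V=cv2.cvtColor(t["img"],cv2.COLOR_RGB2GRAY).astype(float)
L=[]
for x in range(288,468):
    yc=227-(x-288)*15/180
    r0=int(yc-9); col=V[r0:r0+14,x]; 
    d=np.diff(col); k=d.argmin(); w=-d[max(k-1,0):k+2]; L.append((x,r0+.5+(np.arange(max(k-1,0),k+2)[:len(w)]*w).sum()/w.sum()))
L=np.array(L); P=onz(t,L,.028)*1000
vx,vy,x0,y0=cv2.fitLine(P[:,:2].astype(np.float32),cv2.DIST_HUBER,0,.01,.01).ravel()
print("fence dir deg",np.degrees(np.arctan(-vx/vy)),x0,y0, "res",np.std((P[:,0]-x0)*vy-(P[:,1]-y0)*vx))
a=np.arctan(-vx/vy); n=np.array([np.cos(a),np.sin(a)])
for c,l in(((554.1,24.),80),((557.4,-86.5),100),((571.7,-196.8),100)): print("gap",(np.array(c)-[x0,y0])@n-l/2)
```

```text
cams [0.42896044 0.01827121 0.80823398] [ 0.84213281 -0.56190366  0.74412731]
top [174 224] [202 228] ((465.72247314453125, 284.595703125), (6.500395774841309, 55.350528717041016), 5.704204082489014)
[[465.66756193 284.85471341  68.        ]]
scene [330 120] [339 130] ((466.2867431640625, 282.8947448730469), (11.303060531616211, 57.27138137817383), 3.4151854515075684)
[[465.89356768 280.99187863  68.        ]]
rack ((464.79937744140625, 279.3913269042969), (64.32678985595703, 104.43875122070312), 6.423159599304199) (172, 212, 51, 33)
fence dir deg 7.13818 504.6689 -96.50214 res 2.085265301795473
gap 24.02188549218019
gap 3.5652786369367035
gap 4.0482673901065525
```

The short tile is the +y one, with a 24 mm gap at its middle. The other gaps are 3.6 and 4.0 mm. The spacer is at (466, 284) mm with a yaw of about 5°, and the jig yaw is about 7°. I'll write a helper that turns a target into tool-axis shifts.

```bash
cat > go.py <<'E'
import sys,numpy as np
from scipy.spatial.transform import Rotation as R
from plant import r
# args: x y z (mm) yaw of tool y (deg): prints shift in present tool axes (mm), then turn (deg)
x,y,z,a=map(float,sys.argv[1:]); s=r.get_state(); q=R.from_quat(s["eef_rot"]); a=np.radians(a)
Y=np.array([np.cos(a),np.sin(a),0]);Z=np.array([0,0,-1.]);M=np.c_[np.cross(Y,Z),Y,Z]
T=R.from_matrix(M)
print("shift",q.inv().apply(np.array([x,y,z])-s["tool_pos"]*1000).round(1),"turn",(q.inv()*T).as_rotvec(degrees=True).round(2))
print("pos",(s["tool_pos"]*1000).round(1),"F",s["contact_force"].round(1),"open",round(s["opening"]*88,1),"grip",round(s["finger_force"],1),"t",s["clock"],"q7",s["q"][6].round(2))
E
python3 go.py 466 284 130 5
```

```text
shift [-316.  -179.4  108.3] turn [-8.000e-02  6.000e-02  6.176e+01]
pos [246.5 573.7 238. ] F [ 0.2  0.5 -0.2] open 87.9 grip 0.0 t 0.1 q7 -0.22
```

```bash
python3 -m pendant '[[-1,[-40,-22.5,5],[0,0,0]],[-1,[-40,-22.5,5],[0,0,0]],[-1,[-40,-22.5,10],[0,0,0]],[-1,[-40,-22.5,10],[0,0,0]],[-1,[-40,-22.5,15],[0,0,0]],[-1,[-40,-22.5,20],[0,0,0]],[-1,[-40,-22.5,20],[0,0,0]],[-1,[-36,-22,23],[0,0,0]]]' 20; python3 -m pendant '[[-1,[0,0,0],[0,0,10.3]],[-1,[0,0,0],[0,0,10.3]],[-1,[0,0,0],[0,0,10.3]],[-1,[0,0,0],[0,0,10.3]],[-1,[0,0,0],[0,0,10.3]],[-1,[0,0,0],[0,0,10.3]],[-1,[0,0,0],[0,0,0]]]'; python3 go.py 466 284 34 5
```

```text
clock: 1.1
tool_pos: [0.4673, 0.2832, 0.13]
eef_rot: [0.202, 0.979, 0.0, 0.0]
contact_force: [1.4, 0.8, -0.0]
opening: 0.998
finger_force: 0.0
clock: 1.98
tool_pos: [0.4659, 0.2846, 0.1304]
eef_rot: [0.675, 0.738, -0.0, 0.0]
contact_force: [-0.0, 0.6, -0.0]
opening: 1.001
finger_force: 0.0
shift [-0.6  0.  96.4] turn [-0.02  0.04  0.07]
pos [465.9 284.6 130.4] F [-0.   0.6 -0. ] open 88.1 grip 0.0 t 1.975 q7 -0.43
```

```bash
python3 -m pendant '[[-1,[0,0,32],[0,0,0]],[-1,[0,0,32],[0,0,0]],[-1,[0,0,22],[0,0,0]],[-1,[0,0,10],[0,0,0]],[-1,[0,0,0],[0,0,0]],[1,[0,0,0],[0,0,0]],[1,[0,0,0],[0,0,0]],[1,[0,0,0],[0,0,0]]]' 25;python3 -m pendant '[[1,[0,0,0],[0,0,0]],[1,[0,0,0],[0,0,0]],[1,[0,0,0],[0,0,0]],[1,[0,0,0],[0,0,0]]]'; python3 go.py 466 284 140 5
```

```text
clock: 2.98
tool_pos: [0.4665, 0.2848, 0.0353]
eef_rot: [0.676, 0.737, 0.0, 0.0]
contact_force: [-0.1, -0.1, 0.1]
opening: 0.682
finger_force: 0.0
clock: 3.48
tool_pos: [0.4662, 0.2846, 0.0347]
eef_rot: [0.676, 0.737, -0.0, -0.0]
contact_force: [-0.0, -0.1, 0.4]
opening: 0.232
finger_force: 0.0
shift [  -0.6   -0.2 -105.3] turn [-0.    0.   -0.05]
pos [466.2 284.6  34.7] F [-0.  -0.1  0.4] open 20.4 grip 0.0 t 3.475 q7 -0.42
```

```bash
python3 -m pendant '[[1,[0,0,0],[0,0,0]],[1,[0,0,0],[0,0,0]],[1,[0,0,0],[0,0,0]],[1,[0,0,0],[0,0,0]]]'; python3 go.py 466 284 140 5
```

```text
clock: 3.98
tool_pos: [0.4662, 0.2846, 0.0347]
eef_rot: [0.676, 0.737, 0.0, -0.0]
contact_force: [-0.6, 0.2, 0.0]
opening: 0.134
finger_force: 25.0
shift [  -0.6   -0.2 -105.3] turn [-0.   -0.   -0.05]
pos [466.2 284.6  34.7] F [-0.6  0.2  0. ] open 11.8 grip 25.0 t 3.975 q7 -0.42
```

```bash
python3 -m pendant '[[1,[0,0,-15],[0,0,0]],[1,[0,0,-25],[0,0,0]],[1,[0,0,-30],[0,0,0]],[1,[0,0,-30],[0,0,0]],[1,[0,0,0],[0,0,0]]]'; python3 go.py 502.5 17.6 110 7.1
```

```text
clock: 4.6
tool_pos: [0.4675, 0.2854, 0.1375]
eef_rot: [0.676, 0.737, 0.003, 0.001]
contact_force: [0.7, -0.1, -0.7]
opening: 0.134
finger_force: 25.0
shift [-269.9   11.6   26.8] turn [ 0.26 -0.14 -2.16]
pos [467.5 285.4 137.5] F [ 0.7 -0.1 -0.7] open 11.8 grip 25.0 t 4.6 q7 -0.43
```

```bash
python3 -m pendant '[[1,[-30,1.6,0],[0,0,-2.1]],[1,[-45,0,0],[0,0,0]],[1,[-45,0,0],[0,0,0]],[1,[-45,0,0],[0,0,0]],[1,[-45,0,5],[0,0,0]],[1,[-35,0,10],[0,0,0]],[1,[-25,0,10],[0,0,0]],[1,[0,0,0],[0,0,0]]]';python3 -m pendant '[[1,[0,0,0],[0,0,0]],[1,[0,0,0],[0,0,0]]]'; python3 go.py 502.5 17.6 37 7.1
python3 - <<'E'
from h import *
t=snap("top",1);s=snap("scene",1)
c=np.zeros((600,800,3),np.uint8)
c[:300]=cv2.resize(t["img"][130:250,240:560],(800,300),interpolation=cv2.INTER_CUBIC)
c[300:,:480]=cv2.resize(s["img"][150:250,240:400],(480,300),interpolation=cv2.INTER_CUBIC)
cv2.imwrite("pics/hold1.png",c[:,:,::-1])
E
```

```text
clock: 5.6
tool_pos: [0.4989, 0.0142, 0.1088]
eef_rot: [0.664, 0.748, -0.001, -0.0]
contact_force: [0.3, -0.2, -1.6]
opening: 0.135
finger_force: 25.0
clock: 5.85
tool_pos: [0.4999, 0.0183, 0.1099]
eef_rot: [0.661, 0.75, 0.0, -0.0]
contact_force: [-0.2, -0.0, -0.8]
opening: 0.133
finger_force: 25.0
shift [-1.1  2.5 72.9] turn [ 0.02 -0.06  0.09]
pos [499.9  18.3 109.9] F [-0.2 -0.  -0.8] open 11.7 grip 25.0 t 5.85 q7 -0.02
```

View pics/hold1.png

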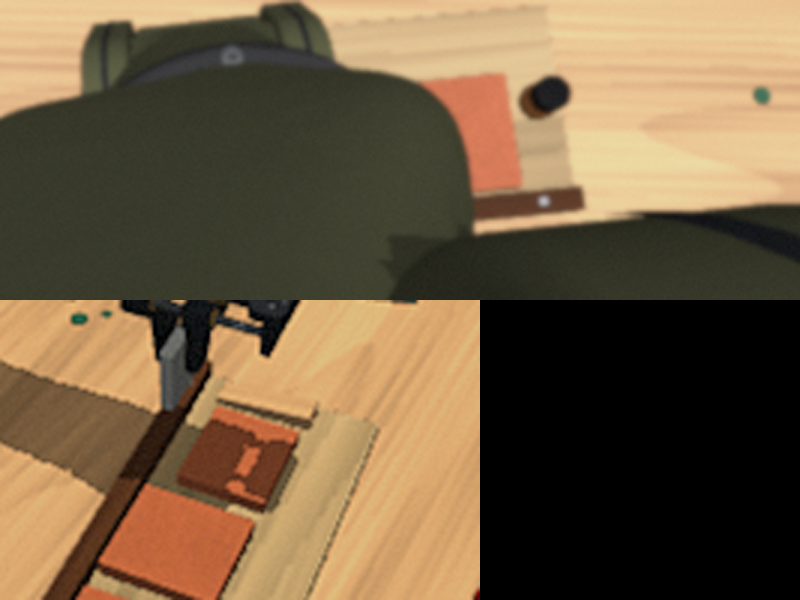

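The spacer is held upright, with its foot's near corner at about scene (297,186). The tiles are undisturbed. I'll check the held spacer and the fence face numerically in the scene view.

Run:
```python
from h import *
s=load("scene",1); s0=load("scene",0)
a=np.radians(7.1);n=np.array([np.cos(a),np.sin(a),0]);l=np.array([-n[1],n[0],0])
c=np.array([.4999,.0183,0])
pts=[c+n*i*.006-l*.03+[0,0,z] for i in(-1,1) for z in(.0832,.1432)]
print("pred -y corners (fence-side low/high, tile-side low/high)",proj(s,pts).round(1).tolist())
h=cv2.cvtColor(s["img"],cv2.COLOR_RGB2HSV)[155:190,285:312]
print("row: S-low grey extents")
m=(h[...,1]<60)&(h[...,2]>60)
for i in range(4,35,2):
    x=np.nonzero(m[i])[0]; print(155+i,(x+285).tolist())
# fence in scene0: dark mask right edge, gap rows
g=s0["img"].astype(float); L=[]
V=cv2.cvtColor(s0["img"],cv2.COLOR_RGB2GRAY).astype(float)
for y in range(185,285):
    xc=308-(y-172)*(308-238)/(292-172)
    x0=int(xc-6); d=np.diff(V[y,x0:x0+24]); k=d.argmax(); L.append((x0+k+.5,y))
L=np.array(L)
for z in(.010,.028):
    P=onz(s0,L,z)*1000
    vx,vy,x0,y0=cv2.fitLine(P[:,:2].astype(np.float32),cv2.DIST_HUBER,0,.01,.01).ravel()
    b=np.arctan(-vx/vy); N=np.array([np.cos(b),np.sin(b)])
    print(z,np.degrees(b),"gap at short tile",(np.array([554.1,24])-[x0,y0])@N-40)
```

```text
pred -y corners (fence-side low/high, tile-side low/high) [[293.2, 185.3], [292.9, 167.5], [297.6, 186.6], [297.5, 168.9]]
row: S-low grey extents
159 [298, 299, 300]
161 [297, 298, 299, 300, 301]
163 [296, 297, 298, 299, 300, 301]
165 [294, 295, 296, 297, 298, 299, 300]
167 [293, 294, 295, 296, 297, 298, 299, 300]
169 [294, 295, 296, 297, 298, 299, 300]
171 [294, 295, 296, 297, 298, 299, 300]
173 [294, 295, 296, 297, 298, 299, 300, 301]
175 [294, 295, 296, 297, 298, 299, 300, 301, 302, 303]
177 [294, 295, 296, 297, 298, 299, 300, 301, 302, 303]
179 [294, 295, 296, 297, 298, 299, 300, 301]
181 [294, 295, 296, 297, 298, 299, 300]
183 [294, 295, 296, 297, 298, 299]
185 [294, 295, 296, 297]
187 []
189 []
0.01 7.1653028 gap at short tile 25.27163807197799
0.028 7.1659317 gap at short tile 18.457305030497785
```

```bash
python3 -m pendant '[[1,[-1,2.4,15],[0,0,0]],[1,[0,0,25],[0,0,0]],[1,[0,0,15],[0,0,0]],[1,[0,0,8],[0,0,0]],[1,[0,0,0],[0,0,0]],[1,[0,0,0],[0,0,0]],[1,[0,0,0],[0,0,0]]]'; python3 go.py 502.3 17.6 37 7.15
```

```text
clock: 6.82
tool_pos: [0.5027, 0.016, 0.0473]
eef_rot: [0.662, 0.749, 0.0, 0.0]
contact_force: [-0.6, 0.1, -1.6]
opening: 0.137
finger_force: 25.0
shift [ 1.6 -0.3 10.3] turn [ 0.07 -0.   -0.1 ]
pos [502.7  16.   47.3] F [-0.6  0.1 -1.6] open 12.1 grip 25.0 t 6.825 q7 -0.02
```

```bash
python3 -m pendant '[[1,[1.6,-0.3,4],[0,0,0]],[1,[0,0,3],[0,0,0]],[1,[0,0,2],[0,0,0]],[1,[0,0,0],[0,0,0]],[1,[0,0,0],[0,0,0]]]'; python3 go.py 502.3 17.6 37 7.15
```

```text
clock: 7.45
tool_pos: [0.5019, 0.0175, 0.0377]
eef_rot: [0.662, 0.749, 0.0, -0.0]
contact_force: [0.4, -0.0, -0.7]
opening: 0.135
finger_force: 25.0
shift [0.  0.5 0.7] turn [ 0.  -0.  -0.1]
pos [501.9  17.5  37.7] F [ 0.4 -0.  -0.7] open 11.8 grip 25.0 t 7.45 q7 -0.03
```

```bash
python3 -m pendant '[[1,[0,0,0.6],[0,0,0]],[1,[0,0,0.5],[0,0,0]],[1,[0,0,0],[0,0,0]],[1,[0,0,0],[0,0,0]]]'; python3 go.py 502.3 17.6 37 7.15
```

```text
clock: 7.95
tool_pos: [0.5019, 0.0176, 0.0367]
eef_rot: [0.662, 0.749, 0.0, 0.0]
contact_force: [-0.1, -0.8, -0.6]
opening: 0.137
finger_force: 25.0
shift [-0.   0.4 -0.3] turn [ 0.01 -0.   -0.1 ]
pos [501.9  17.6  36.7] F [-0.1 -0.8 -0.6] open 12.0 grip 25.0 t 7.95 q7 -0.03
```

```bash
python3 -m pendant '[[1,[0,0,0.5],[0,0,0]],[1,[0,0,0.4],[0,0,0]],[1,[0,0,0],[0,0,0]]]'; python3 go.py 502.3 17.6 37 7.15
```

```text
clock: 8.32
tool_pos: [0.502, 0.0175, 0.0367]
eef_rot: [0.662, 0.749, 0.0, 0.0]
contact_force: [-0.7, -0.5, 9.5]
opening: 0.131
finger_force: 25.0
shift [ 0.   0.3 -0.3] turn [ 0.04 -0.   -0.1 ]
pos [502.   17.5  36.7] F [-0.7 -0.5  9.5] open 11.5 grip 25.0 t 8.325 q7 -0.03
```

Firm contact at 9.5 N, so the spacer stands on the board. I'll ease off and release.

```bash
python3 -m pendant '[[1,[0,0,-0.7],[0,0,0]],[1,[0,0,0],[0,0,0]],[0,[0,0,0],[0,0,0]],[0,[0,0,0],[0,0,0]],[0,[0,0,0],[0,0,0]],[0,[0,0,0],[0,0,0]],[0,[0,0,0],[0,0,0]],[0,[0,0,0],[0,0,0]]]'; python3 -m pendant '[[0,[0,0,-15],[0,0,0]],[0,[0,0,-30],[0,0,0]],[0,[0,0,-40],[0,0,0]],[0,[0,0,-35],[0,0,0]],[0,[0,0,0],[0,0,0]]]'
python3 - <<'E'
from h import *
s=snap("scene",2)
cv2.imwrite("pics/placed.png",cv2.resize(s["img"][150:250,240:400],(800,500),interpolation=cv2.INTER_CUBIC)[:,:,::-1])
E
python3 go.py 625 32.5 150 97.15
```

```text
clock: 9.32
tool_pos: [0.5018, 0.0176, 0.0364]
eef_rot: [0.662, 0.749, 0.0, -0.0]
contact_force: [0.1, 0.5, 0.2]
opening: 0.499
finger_force: 0.0
clock: 9.95
tool_pos: [0.5035, 0.0176, 0.1596]
eef_rot: [0.662, 0.749, 0.002, 0.002]
contact_force: [-0.2, -0.2, -0.9]
opening: 0.499
finger_force: 0.0
shift [ -0.2 123.3   8.5] turn [  0.15   0.15 -90.11]
pos [502.6  17.6 158.1] F [ 0.6  0.1 -0.8] open 44.0 grip 0.0 t 10.0 q7 -0.02
```

View pics/placed.png

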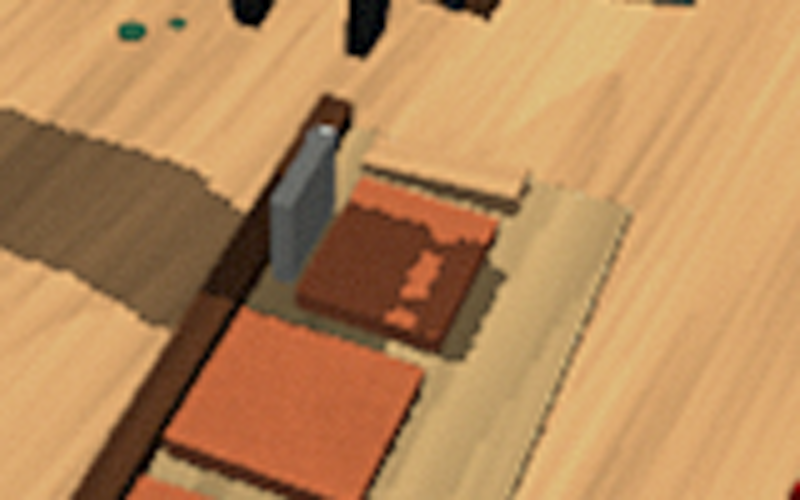

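The spacer stands upright in the gap between the fence and the short tile; its near foot corner is at crop (287,278). The tiles haven't moved. I'll go over to the far edge of the tile, turn and close.

```bash
python3 -m pendant '[[1,[0,30,0],[0,0,0]],[1,[0,40,0],[0,0,0]],[1,[0,35,0],[0,0,0]],[1,[0,9,0],[0,0,0]],[1,[0,0,0],[0,0,-10]],[1,[0,0,0],[0,0,-10]],[1,[0,0,0],[0,0,-10]],[1,[0,0,0],[0,0,-10]]]'; python3 -m pendant '[[1,[0,0,0],[0,0,-10]],[1,[0,0,0],[0,0,-10]],[1,[0,0,0],[0,0,-10]],[1,[0,0,0],[0,0,-10]],[1,[0,0,0],[0,0,-10]],[1,[0,0,0],[0,0,0]],[1,[0,0,0],[0,0,0]]]'
python3 go.py 615.6 31.7 14.5 97.15
```

```text
clock: 11.0
tool_pos: [0.613, 0.0311, 0.1555]
eef_rot: [0.363, 0.932, -0.001, -0.001]
contact_force: [-0.1, -0.3, -0.2]
opening: 0.001
finger_force: 0.0
clock: 11.88
tool_pos: [0.6141, 0.0314, 0.156]
eef_rot: [-0.06, 0.998, -0.0, -0.001]
contact_force: [-0.4, -0.6, -0.7]
opening: 0.006
finger_force: 0.0
shift [ -1.7   0.2 141.5] turn [-0.   -0.09 -0.25]
pos [614.1  31.4 156. ] F [-0.4 -0.6 -0.7] open 0.5 grip 0.0 t 11.875 q7 1.15
```

```bash
python3 -m pendant '[[1,[-1.7,0,40],[0,0,0]],[1,[0,0,50],[0,0,0]],[1,[0,0,30],[0,0,0]],[1,[0,0,14],[0,0,0]],[1,[0,0,5],[0,0,0]],[1,[0,0,0],[0,0,0]],[1,[0,0,0],[0,0,0]]]'
python3 go.py 602 30 14.5 97.15
```

```text
clock: 12.75
tool_pos: [0.6176, 0.0318, 0.0186]
eef_rot: [-0.061, 0.998, 0.0, 0.001]
contact_force: [0.1, -0.1, -0.5]
opening: 0.007
finger_force: 0.0
shift [15.7  0.1  4.1] turn [ 0.    0.12 -0.12]
pos [617.6  31.8  18.6] F [ 0.1 -0.1 -0.5] open 0.7 grip 0.0 t 12.75 q7 1.05
```

```bash
python3 -m pendant '[[1,[0,0,2],[0,0,0]],[1,[3,0,1.5],[0,0,0]],[1,[3,0,0],[0,0,0]],[1,[2,0,0],[0,0,0]],[1,[2,0,0],[0,0,0]],[1,[2,0,0],[0,0,0]],[1,[2,0,0],[0,0,0]],[1,[2,0,0],[0,0,0]]]'
python3 go.py 602 30 14.5 97.15
```

```text
clock: 13.75
tool_pos: [0.6011, 0.0299, 0.014]
eef_rot: [-0.061, 0.998, 0.0, 0.0]
contact_force: [0.8, 0.2, 0.1]
opening: 0.006
finger_force: 0.6
shift [-0.9  0.  -0.5] turn [ 0.01  0.05 -0.1 ]
pos [601.1  29.9  14. ] F [0.8 0.2 0.1] open 0.5 grip 0.6 t 13.75 q7 1.03
```

```bash
python3 -m pendant '[[1,[1.5,0,0],[0,0,0]],[1,[1.5,0,0],[0,0,0]],[1,[1.5,0,0],[0,0,0]],[1,[1.5,0,0],[0,0,0]]]'; python3 -m pendant '[[1,[1,0,0],[0,0,0]],[1,[1,0,0],[0,0,0]],[1,[1,0,0],[0,0,0]],[1,[1,0,0],[0,0,0]]]'
python3 go.py 590 29 14 97.15
```

```text
clock: 14.25
tool_pos: [0.5951, 0.0291, 0.014]
eef_rot: [-0.061, 0.998, 0.0, 0.0]
contact_force: [1.7, 0.2, 0.7]
opening: 0.006
finger_force: 0.9
clock: 14.75
tool_pos: [0.5934, 0.0291, 0.0144]
eef_rot: [-0.062, 0.998, 0.001, 0.003]
contact_force: [7.2, 0.3, -2.2]
opening: 0.003
finger_force: 3.6
shift [3.4 0.3 0.4] turn [ 0.06  0.3  -0.1 ]
pos [593.4  29.1  14.4] F [ 7.2  0.3 -2.2] open 0.2 grip 3.6 t 14.75 q7 1.01
```

```bash
python3 -m pendant '[[1,[0.5,0,0],[0,0,0]],[1,[0.5,0,0],[0,0,0]],[1,[0.5,0,0],[0,0,0]],[1,[0,0,0],[0,0,0]]]';python3 go.py 590 29 14 97.15
python3 - <<'E'
from h import *
s=snap("scene",3)
cv2.imwrite("pics/push1.png",cv2.resize(s["img"][150:250,240:400],(800,500),interpolation=cv2.INTER_CUBIC)[:,:,::-1])
E
```

```text
clock: 15.25
tool_pos: [0.5934, 0.0292, 0.0148]
eef_rot: [-0.061, 0.998, 0.001, 0.004]
contact_force: [7.9, 1.5, -1.4]
opening: 0.004
finger_force: 4.2
shift [3.4 0.3 0.8] turn [ 0.07  0.46 -0.11]
pos [593.4  29.2  14.8] F [ 7.9  1.5 -1.4] open 0.3 grip 4.2 t 15.25 q7 1.01
```

View pics/push1.png

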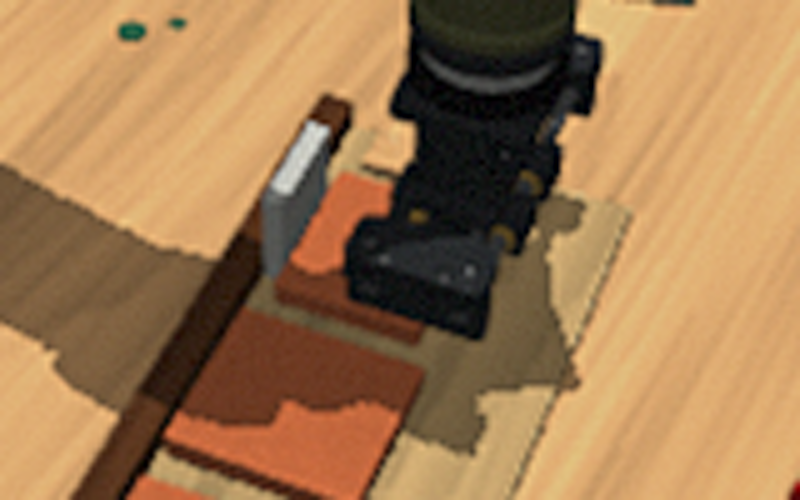

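The tile has come up against the spacer, and the spacer looks upright at the fence: its near foot corner is at crop (270,272) and the tile's near corner at (277,290). I'll check the distances from the fence.

Run:
```python
from h import *
a=np.radians(7.15);N=np.array([np.cos(a),np.sin(a)]);l=np.array([-N[1],N[0]])
F=np.array([554.1,24])-N*64.6
def rep(name,s,uv,z):
    P=onz(s,uv,z)[:,:2]*1000-F; print(name,"from fence",(P@N).round(1),"along",(P@l).round(1))
for k in(2,3):
    s=load("scene",k); im=s["img"]; h=cv2.cvtColor(im,cv2.COLOR_RGB2HSV)
    # spacer bright/grey pixels
    m=np.zeros(im.shape[:2],np.uint8); m[172:208,290:309]=cv2.inRange(h[172:208,290:309],(0,0,60),(180,70,255))
    c=max(cv2.findContours(m,0,1)[0],key=cv2.contourArea)[:,0]
    lo=c[c[:,1].argmax()]; le=c[c[:,0].argmin()]
    print(k,"lowest",lo,"leftmost",le)
    # model: predicted corners for thickness d from fence (0..12), foot z=.010, top .070
    for off in(0,3,6):
        pts=[np.r_[(F+N*(off+i)+l*(-30))/1000,z] for i in(0,12) for z in(.01,.07)]
        print(" pred off",off,proj(s,pts).round(1).tolist())
    # tile near face: dark red; -x' edge point near corner, top z=.025
s=load("scene",3)
rep("tile near-left top corner",s,[240+277/5,150+289/5],.025)
s=load("scene",2)
rep("before",s,[240+298/5,150+293/5],.025)
```

```text
2 lowest [297 206] leftmost [294 189]
 pred off 0 [[292.0, 204.6], [291.6, 188.8], [296.2, 206.0], [296.0, 190.1]]
 pred off 3 [[293.1, 204.9], [292.7, 189.1], [297.2, 206.3], [297.1, 190.5]]
 pred off 6 [[294.1, 205.3], [293.8, 189.5], [298.3, 206.6], [298.2, 190.8]]
3 lowest [294 205] leftmost [292 190]
 pred off 0 [[292.0, 204.6], [291.6, 188.8], [296.2, 206.0], [296.0, 190.1]]
 pred off 3 [[293.1, 204.9], [292.7, 189.1], [297.2, 206.3], [297.1, 190.5]]
 pred off 6 [[294.1, 205.3], [293.8, 189.5], [298.3, 206.6], [298.2, 190.8]]
tile near-left top corner from fence [18.1] along [-48.5]
before from fence [29.] along [-46.7]
```

The spacer is at the fence (offset about 0) and the tile has travelled about 11 mm. I'll press harder and watch the force and travel.

```bash
python3 -m pendant '[[1,[0.7,0,0],[0,0,0]],[1,[0.7,0,0],[0,0,0]],[1,[0.7,0,0],[0,0,0]],[1,[0,0,0],[0,0,0]],[1,[0,0,0],[0,0,0]]]';python3 go.py 590 29 14 97.15
```

```text
clock: 15.92
tool_pos: [0.5934, 0.0292, 0.0153]
eef_rot: [-0.061, 0.998, 0.001, 0.006]
contact_force: [11.1, 0.3, -1.5]
opening: 0.006
finger_force: 5.6
shift [3.4 0.2 1.3] turn [ 0.1   0.69 -0.12]
pos [593.4  29.2  15.3] F [11.1  0.3 -1.5] open 0.5 grip 5.6 t 15.925 q7 1.01
```

```bash
python3 -m pendant '[[1,[0.7,0,0],[0,0,0]],[1,[0.7,0,0],[0,0,0]],[1,[0.7,0,0],[0,0,0]],[1,[0.6,0,0],[0,0,0]],[1,[0,0,0],[0,0,0]],[1,[0,0,0],[0,0,0]],[1,[0,0,0],[0,0,0]]]';python3 go.py 590 29 14 97.15
```

```text
clock: 16.8
tool_pos: [0.5933, 0.0293, 0.016]
eef_rot: [-0.061, 0.998, 0.002, 0.008]
contact_force: [15.4, 0.7, -1.0]
opening: 0.005
finger_force: 7.4
shift [3.3 0.1 1.9] turn [ 0.14  0.98 -0.12]
pos [593.3  29.3  16. ] F [15.4  0.7 -1. ] open 0.4 grip 7.4 t 16.8 q7 1.0
```

```bash
python3 -m pendant '[[1,[0,0,0],[0,0,0]],[1,[0,0,0],[0,0,0]],[1,[0,0,0],[0,0,0]],[1,[0,0,0],[0,0,0]]]'
python3 - <<'E'
from h import *
s=snap("scene",4);t=snap("top",4)
c=np.zeros((600,800,3),np.uint8)
c[:,:400]=cv2.resize(s["img"][165:225,280:320],(400,600),interpolation=cv2.INTER_CUBIC)
c[:250,400:]=cv2.resize(t["img"][130:255,270:470],(400,250),interpolation=cv2.INTER_CUBIC)
c[250:500,400:]=cv2.resize(s["img"][150:300,220:460],(400,250),interpolation=cv2.INTER_CUBIC)
cv2.imwrite("pics/end.png",c[:,:,::-1])
E
python3 go.py 590 29 14 97.15
```

```text
clock: 17.3
tool_pos: [0.5934, 0.0292, 0.016]
eef_rot: [-0.061, 0.998, 0.002, 0.009]
contact_force: [15.5, 1.0, -1.6]
opening: 0.004
finger_force: 7.4
shift [3.4 0.1 2. ] turn [ 0.14  0.98 -0.13]
pos [593.3  29.3  16. ] F [15.1  0.9 -2.3] open 0.5 grip 7.4 t 17.4 q7 1.0
```

View pics/end.png

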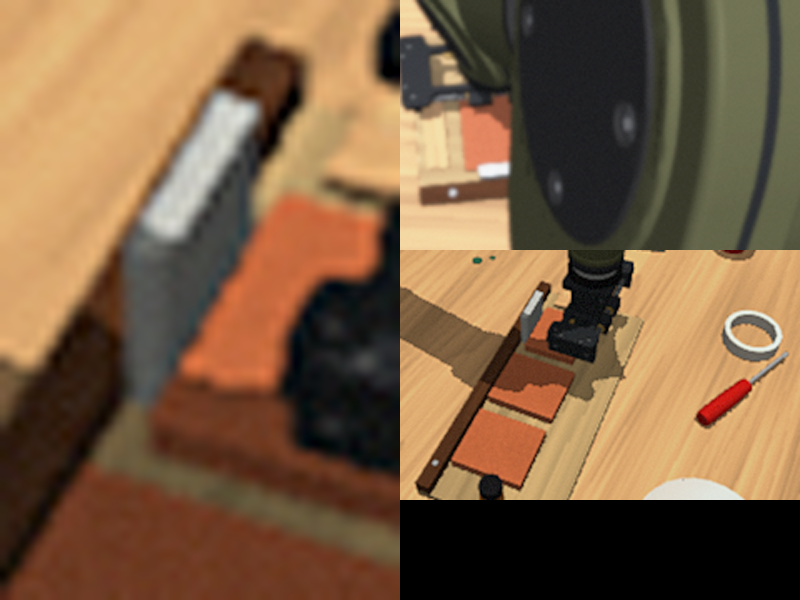

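The final view shows the spacer upright and parallel to the fence, its near foot corner at about crop (140,400). The tile edge runs flush along it, and the other two tiles and the jar are in place. The force holds steady at about 15 N.

```bash
python3 -c "from plant import r; print(r.finish_job())"
```

```text
the job is handed in; nothing more can be done
None
```

Job handed in at 17.4 s: the aluminium spacer stands trapped between the fence and the short tile, which looks square and flush in the last camera view, and the arm is still pressing the tile at about 15 N; the other two tiles and the glue jar look unmoved.

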